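# Turn the cork-backed coaster over with the spatula

### The job

Pick up the spatula by its handle, slide its blade under the overhanging edge of the square coaster that lies cork side up on the low ledge of the stepped drying board, and turn the coaster over with a roll of the wrist, so that it lies flat on the board's higher deck with its white face up. Use only the spatula on the coaster, turn it low over the board rather than tossing it, and leave the tall frosted vial standing where it is. Then lay the spatula back on its rest just as it was and let go.

Things in the scene. Friction and masses are not known exactly. Their poses are not given: they have to be found in the camera images.
- spatula_grip (a point): Grasp point amid the spatula's level black handle (20 wide, 24 high, reaching 40 mm ahead, 90 behind). x to the blade (about world +y), z up. Blade centre 125 mm ahead, its underside 74 below; blade flat, 90 long, 52 wide, 3 thick; 160 g. At start the blade lies on the sill, the tail in its rest: a fixed notched post 60 mm behind, 30 long, notch floor 62 high, cheeks +10 mm, 6 mm play a side.
- coaster_mid (a point): Centre of the square coaster, 90 x 90 x 8 mm, about 120 g: white ceramic, cork on one side. z points out of the cork side (up at first, down when done); x, y along its sides, at first nearly along the board's. It lies on the board's ledge, one edge near the deck's step, the opposite 30 mm overhanging the low floor.
- board: Fixed wooden board with three levels, all 140 mm long in x. Origin on the sill under the coaster's place; x along the steps (about world +y), y to the deck (towards the robot). Floor: y -80..-14, 5 high, open on three sides for the blade. Ledge: y -14..50, 25 high, carries the coaster. Deck: y 50..180, 31 high; its 6 mm step stops the coaster's edge as the other edge is levered up and over.
- vial_mid (a point): Middle (half-way up) of the tall frosted vial, 32 mm across and 145 mm tall, standing on the sill; z up. To be left alone.
Things that resemble listed ones, but are neither listed nor needed, are in the scene too. What is meant by the part that bears coaster_mid is not purple, and is the larger of those in its own colour.

How it is judged:
By the outcome, as a careful person would: the job done as asked, in the order asked, and still so for the second after the job is handed in, with the robot touching nothing.
It also fails if it takes over 58 s, if anything falls off the work surface, if the arm or the gripper's body presses on something with over 40 N, if the wrist force passes 120 N, or if a joint passes its speed limit or range.

### The arm

A 6-joint arm with a two-finger parallel gripper is mounted at the origin on the work surface. World frame = base frame: x ahead of the robot, y to its left, z up, the work surface at z = 0. Lengths are in m, angles in degrees, forces in N, time in s.
With the tool pointing down it reaches from about 0.325 to 0.775 m from the base axis. Payload 5.5 kg.
Tool frame: the origin (TCP) lies at the centre of the arm's flange, where the gripper is bolted on; the fingertips stand 182 mm ahead of it and the grasp point (between the pads) lies 163 mm ahead of it; z points along the fingers, y is the direction in which the jaws open and shut (so a half turn about z gives the same grasp; the last joint's range is limited). The gripper opens to 88 mm and grips with 3 to 60 N. Pads are 20 mm wide; open, the fingers measure 115 mm over their backs; the gripper's body (75 mm by 178 mm) begins 61 mm behind the grasp point.
Start: joints at [73.528, 5.22, 70.514, -0, 104.267, -3.249], TCP at [0.137, 0.584, 0.405] pointing down, gripper open.
Joint ranges: [-164.24, 164.24], [-49.07, 125.15], [9.68, 141.18], [-86.29, 266.29], [3.28, 154.24], [-151.56, 151.56]. Speed limits (degrees/s): [147.25, 147.25, 172.46, 180, 180, 180].

### API

Orientations are given as [roll, pitch, yaw] about the fixed x, y, z axes, in that order (R = Rz(yaw) Ry(pitch) Rx(roll)).
In Python, from station import r gives the robot as it stands. The module is installed in compiled form; this text tells all that it offers. Calls block until the motion is done:
- r.reach(position, orientation): joint-space move of the TCP to a pose.
- r.servo_line(position, rotation=None, speed=0.15): straight line of the TCP; rotation=None keeps the orientation; speed is the mean speed in m/s.
- r.move_joints(angles): joint-space move.
- r.let_go() and r.grab(squeeze=None): open the fingers fully, or close them until they stop; squeeze is the grip in N (None keeps the last).
- r.wait(seconds).
- r.inverse_kinematics(position, orientation): joint angles nearest the present ones, or None.
- r.sense(): the state.
- r.snapshot(name): name is "scene" or "top"; returns a dict with "frame" (400x640x3 uint8, red, green, blue), "fx", "fy", "cx", "cy" (pixels), "R" (3x3) and "t" (3): a world point X has camera coordinates R X + t. Camera axes: x right, y down, z forward; pixel columns grow to the right and rows downward; lengths in m; the calibration is good to about 2 mm. A picture is of the moment at which its call begins. There is no depth.
A pose or a line that the arm cannot do raises r.IKError and nothing moves.
- r.hand_in(): hands the job in, once; it reports no verdict.
The state is a dict: "clock": time; "joints": joint angles; "joint_vel": joint speeds; "joint_torque": joint torques, N m; "tcp_pos": TCP position; "orientation": TCP orientation; "contact_force": force on the tool from outside, world axes, zero at the start; "torque": the same for the moment, N m; "opening": finger opening in m.
Only numpy, scipy, OpenCV 4.12 (cv2) and the standard library are available. Lean on these libraries where they do the work, as an engineer would, in place of code of your own. Each camera call takes 0.05 s, during which the arm holds its last target. There are 200 camera calls.

## Working session

There is one attempt and no reset: what is moved stays moved. The work goes in short steps, each a Python script; the robot and the scene stay as the last script left them, time stands still between calls to the robot, and variables do not carry over. Pictures are saved under pics/ and viewed, about 8 in all and at most 12, crops included, and the job is handed in when it is done.

```bash
mkdir -p pics
cat > h.py <<'E'
from station import r
import numpy as np, cv2
def snap(n,save=None,crop=None,scale=1):
    s=r.snapshot(n); im=s["frame"][:,:,::-1].copy()
    if save:
        c=im if crop is None else im[crop[1]:crop[3],crop[0]:crop[2]]
        cv2.imwrite("pics/"+save+".png",cv2.resize(c,None,fx=scale,fy=scale,interpolation=cv2.INTER_CUBIC))
    return s,im
def ray(s,u,v,z):
    R=np.array(s["R"]);t=np.array(s["t"]);o=-R.T@t
    d=R.T@np.array([(u-s["cx"])/s["fx"],(v-s["cy"])/s["fy"],1]); return o+d*(z-o[2])/d[2]
def proj(s,X):
    c=np.array(s["R"])@np.array(X)+np.array(s["t"]); return np.array([s["fx"]*c[0]/c[2]+s["cx"],s["fy"]*c[1]/c[2]+s["cy"]])
E
python3 - <<'E'
from h import *
for n in("scene","top"):
    s,im=snap(n,n+"0"); print(n,s["fx"],s["fy"],s["cx"],s["cy"],np.round(s["R"],4).tolist(),np.round(s["t"],4).tolist(), r.sense()["clock"])
E
```

```text
scene 402.2357262367797 402.2357262367797 327.08233115089604 202.91665085832665 [[-0.435, 0.9004, 0.0105], [0.4982, 0.2504, -0.8301], [-0.7501, -0.3559, -0.5575]] [0.2395, -0.2612, 1.4226] 0.05
top 477.3962844694321 477.3962844694321 323.5126363441296 198.66613221515038 [[0.0184, -0.9998, 0.0087], [-0.9947, -0.0192, -0.1014], [0.1016, -0.0068, -0.9948]] [-0.0181, 0.6371, 1.3199] 0.1
```

View pics/scene0.png

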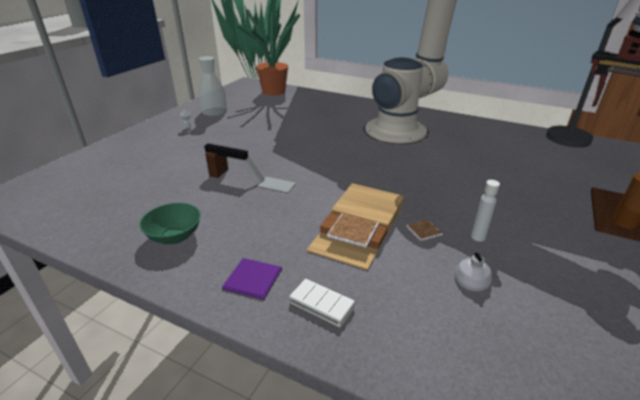

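View pics/top0.png

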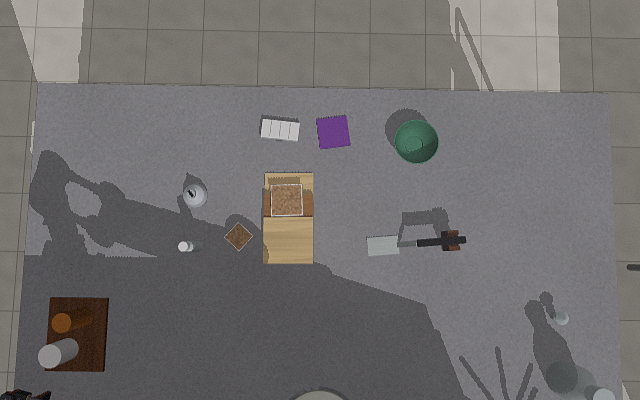

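The scene view has the spatula at (225,152) to (278,185), with its brown rest at (215,160). It shows the board at (357,225) and the tall capped vial at (483,212).

Candidates for the coaster, by top-view pixel:
- Cork square on the board (286,200)
- Small cork square (238,237)
- Purple slab (333,132)
- White ribbed box (280,129)

I choose (286,200): it is cork, the larger one, and on the ledge. The round flask (194,193) could be mistaken for the vial, which I take to be at (185,246).

Run:
```python
from h import *
s,im=snap("top","crop1",(170,150,480,280),2.55)
hsv=cv2.cvtColor(im,cv2.COLOR_BGR2HSV)
def rep(name,m,roi,z):
    k=np.zeros(m.shape,np.uint8);x0,y0,x1,y1=roi;k[y0:y1,x0:x1]=m[y0:y1,x0:x1].astype(np.uint8)*255
    c=max(cv2.findContours(k,cv2.RETR_EXTERNAL,cv2.CHAIN_APPROX_NONE)[0],key=cv2.contourArea)
    b=cv2.minAreaRect(c); p=cv2.boxPoints(b)
    W=np.array([ray(s,u,v,z)[:2] for u,v in p]); print(name,np.round(b[0],1),np.round(b[1],1),round(b[2],1),'ctr',np.round(ray(s,*b[0],z)[:2],4),'corners',np.round(W,3).tolist())
H,S,V=[hsv[:,:,i].astype(int) for i in range(3)]
rep('deck',(S>90)&(V>120)&(H<30),(255,217,322,272),.031)
rep('board',(S>60)&(H<30),(255,165,322,272),.02)
rep('handle',V<45,(405,228,480,256),.086)
for px in [(383,245),(425,241),(455,241),(286,200),(286,184),(270,188),(300,240),(274,179),(267,206)]: print(px,im[px[1],px[0]],hsv[px[1],px[0]])
rep('blade',(H>60)&(H<110)&(V>130),(355,228,408,262),.003)
```

```text
deck [287.5 239.5] [45. 49.] 90.0 ctr [0.5202 0.0929] corners [[0.582, 0.164], [0.585, 0.025], [0.459, 0.023], [0.456, 0.16]]
board [287.5 218. ] [90. 49.] 90.0 ctr [0.5813 0.0952] corners [[0.709, 0.169], [0.712, 0.028], [0.456, 0.023], [0.453, 0.161]]
handle [435.6 240.9] [ 8.9 27.2] 56.3 ctr [ 0.523  -0.3106] corners [[0.512, -0.273], [0.554, -0.335], [0.534, -0.348], [0.492, -0.287]]
(383, 245) [152 154 147] [ 81  12 154]
(425, 241) [41 37 36] [114  31  41]
(455, 241) [46 45 43] [100  17  46]
(286, 200) [ 83 106 133] [ 14  96 133]
(286, 184) [177 177 180] [  0   4 180]
(270, 188) [119 130 135] [ 21  30 135]
(300, 240) [112 147 169] [ 18  86 169]
(274, 179) [ 82 111 130] [ 18  94 130]
(267, 206) [ 65  93 129] [ 13 127 129]
blade [382.8 245.4] [18.4 31.2] 85.2 ctr [ 0.5089 -0.1788] corners [[0.53, -0.132], [0.54, -0.221], [0.487, -0.226], [0.478, -0.137]]
```

View pics/crop1.png

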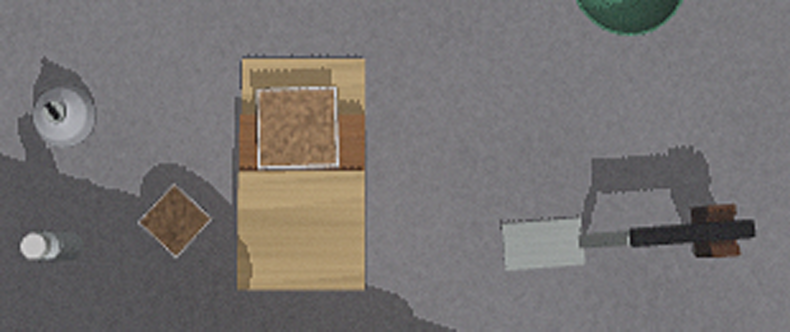

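The crop confirms the choice. The large cork coaster's corners are at crop (257,90), (336,87), (338,167) and (258,168), set against the dark ledge with its far edge overhanging. The spatula handle runs from crop (755,229) to (630,237), and the blade centre is at (543,244).

Run:
```python
from h import *
s,im=snap("top")
o=lambda u,v:(170+u/2.55-.3,150+v/2.55-.3)
for n,P,z in[('coaster',[(257,89),(337,87),(339,167),(258,169)],.033),('handle',[(755,229),(630,237)],.086),('blade',[(501,222),(582,217),(584,264),(504,271)],.003),('vial top',[(33,246)],.145),('deck step',[(240,170),(366,170)],.031),('deck near',[(237,290),(366,290)],.031)]:
    W=np.array([ray(s,*o(*p),z)[:2] for p in P]); print(n,np.round(W,4).tolist(),np.round(W.mean(0),4))
# subpixel handle: dark & low sat, excl. brown
h=cv2.cvtColor(im,cv2.COLOR_BGR2HSV); m=np.zeros(h.shape[:2],np.uint8)
m[230:252,412:472]=((h[230:252,412:472,2]<62)&(h[230:252,412:472,1]<70))*255
m=cv2.morphologyEx(m,cv2.MORPH_OPEN,np.ones((3,3)))
ys,xs=np.nonzero(m); pts=np.c_[xs,ys].astype(np.float32); l=cv2.fitLine(pts,cv2.DIST_HUBER,0,.01,.01).ravel(); print(l,xs.min(),xs.max())
a=xs.min()-.5;b=xs.max()+.5; q=[ray(s,u,l[3]+(u-l[2])*l[1]/l[0],.086)[:2] for u in(a,b)]
d=q[0]-q[1]; print('handle',np.round(q,4).tolist(),np.linalg.norm(d),'yaw',np.degrees(np.arctan2(d[1],d[0])))
# IK checks
from scipy.spatial.transform import Rotation as Ro
st=r.sense(); print(st["orientation"])
for yaw0 in(90,-90):
  for th in(0,30,60,80,90):
    # tool: down, x along +/-spatula x ; roll about world -y
    R0=Ro.from_matrix(np.array([[0,1,0],[1,0,0],[0,0,-1]]).T if yaw0==90 else np.array([[0,-1,0],[-1,0,0],[0,0,-1]]).T)
    R=Ro.from_euler('y',-th,degrees=True)*R0
    B=np.array([.585+.06*np.cos(np.radians(th)),.09-.125,.03+.06*np.sin(np.radians(th))])
    g=B+.074*np.array([-np.sin(np.radians(th)),0,np.cos(np.radians(th))])
    tcp=g-.163*R.as_matrix()[:,2]
    e=R.as_euler('xyz',degrees=True)
    j=r.inverse_kinematics(tcp,e); print(yaw0,th,np.round(tcp,3),None if j is None else np.round(j,1))
```

```text
coaster [[0.6745, 0.1451], [0.6785, 0.0562], [0.5893, 0.0519], [0.5854, 0.1413]] [0.6319 0.0986]
handle [[0.5283, -0.3924], [0.5174, -0.2596]] [ 0.5229 -0.326 ]
blade [[0.5327, -0.1309], [0.54, -0.2223], [0.4874, -0.2247], [0.4779, -0.1348]] [ 0.5095 -0.1782]
vial top [[0.4965, 0.3534]] [0.4965 0.3534]
deck step [[0.584, 0.1614], [0.5867, 0.022]] [0.5854 0.0917]
deck near [[0.4523, 0.1606], [0.4549, 0.0193]] [0.4536 0.0899]
[ 9.9627513e-01 -8.6231783e-02  4.4125241e+02  2.4085374e+02] 417 465
handle [[0.5165, -0.2589], [0.5303, -0.3916]] 0.13344139647249492 yaw 95.96843178144721
[-1.79931511e+02 -3.30530964e-03  1.66775983e+02]
90 0 [ 0.645 -0.035  0.267] [-6.1 13.1 75.7  0.  91.1 -6.1]
90 30 [ 0.518 -0.035  0.265] [ -9.1 -19.3 109.5   5.2  60.2 -10.5]
90 60 [ 0.41  -0.035  0.2  ] None
90 80 [ 0.362 -0.035  0.13 ] None
90 90 [ 0.348 -0.035  0.09 ] None
-90 0 [ 0.645 -0.035  0.267] None
-90 30 [ 0.518 -0.035  0.265] None
-90 60 [ 0.41  -0.035  0.2  ] None
-90 80 [ 0.362 -0.035  0.13 ] None
-90 90 [ 0.348 -0.035  0.09 ] None
```

```bash
cat >> h.py <<'E'
from scipy.spatial.transform import Rotation as Ro
YAW=91.1
def sp_rot(th,yaw=YAW): # spatula frame rotation: yaw, then roll about own x by -? so far edge (-y_s) rises
    return (Ro.from_euler('z',yaw,degrees=True)*Ro.from_euler('x',th,degrees=True)).as_matrix()
def tool_for(g,Rs,al,off=0.):
    # tool z = cos(al)(-z_s)+sin(al) x_s ; tool y = -y_s ; grasp at g + off*x_s
    a=np.radians(al); z=-np.cos(a)*Rs[:,2]+np.sin(a)*Rs[:,0]; y=-Rs[:,1]; x=np.cross(y,z)
    T=np.c_[x,y,z]; p=np.array(g)+off*Rs[:,0]-.163*z
    return p,Ro.from_matrix(T).as_euler('xyz',degrees=True)
def g_for_edge(E,Rs,lx=.125,edge=np.array([0,.026,-.071])): # g so that blade top near-edge point (lx) is at E
    return np.array(E)-Rs@np.array([lx,edge[1],edge[2]])
E
python3 - <<'E'
from h import *
P=np.array([.588,.086,.025])
for al in(0,15,30,40,45):
  for thc in(0,30,45,60,75,90,100):
    best=[]
    for d in(.065,.08):
      for thb in range(0,101,10):
        c=np.radians(thc); Rs=sp_rot(thb)
        E=P+d*np.array([np.cos(c),0,np.sin(c)])
        if r.inverse_kinematics(*tool_for(g_for_edge(E,Rs),Rs,al)) is not None: best.append((int(d*1000),thb))
    print(al,thc,[(D,[t for q,t in best if q==D]) for D in(65,80)])
E
```

```text
0 0 [(65, [0, 10, 20, 30]), (80, [0, 10, 20, 30])]
0 30 [(65, [0, 10, 20, 30]), (80, [0, 10, 20, 30])]
0 45 [(65, [0, 10, 20, 30]), (80, [0, 10, 20, 30])]
0 60 [(65, [0, 10, 20, 30, 40]), (80, [0, 10, 20, 30])]
0 75 [(65, [0, 10, 20, 30, 40]), (80, [0, 10, 20, 30, 40])]
0 90 [(65, [0, 10, 20, 30, 40]), (80, [0, 10, 20, 30, 40])]
0 100 [(65, [0, 10, 20, 30, 40, 50]), (80, [0, 10, 20, 30, 40, 50])]
15 0 [(65, [0, 10, 20, 30]), (80, [0, 10, 20, 30])]
15 30 [(65, [0, 10, 20, 30]), (80, [0, 10, 20, 30])]
15 45 [(65, [0, 10, 20, 30]), (80, [0, 10, 20, 30])]
15 60 [(65, [0, 10, 20, 30, 40]), (80, [0, 10, 20, 30])]
15 75 [(65, [0, 10, 20, 30, 40]), (80, [0, 10, 20, 30, 40])]
15 90 [(65, [0, 10, 20, 30, 40]), (80, [0, 10, 20, 30, 40])]
15 100 [(65, [0, 10, 20, 30, 40, 50]), (80, [0, 10, 20, 30, 40, 50])]
30 0 [(65, [0, 10, 20, 30]), (80, [0, 10, 20, 30])]
30 30 [(65, [0, 10, 20, 30]), (80, [0, 10, 20, 30])]
30 45 [(65, [0, 10, 20, 30, 40]), (80, [0, 10, 20, 30])]
30 60 [(65, [0, 10, 20, 30, 40]), (80, [0, 10, 20, 30, 40])]
30 75 [(65, [0, 10, 20, 30, 40]), (80, [0, 10, 20, 30, 40])]
30 90 [(6
[... 363 characters left out ...]
]
40 75 [(65, [0, 10, 20, 30, 40, 50]), (80, [0, 10, 20, 30, 40, 50])]
40 90 [(65, [0, 10, 20, 30, 40, 50, 60]), (80, [0, 10, 20, 30, 40, 50, 60])]
40 100 [(65, [0, 10, 20, 30, 40, 50, 60]), (80, [0, 10, 20, 30, 40, 50, 60])]
45 0 [(65, [0, 10, 20, 30, 40]), (80, [0, 10, 20, 30])]
45 30 [(65, [0, 10, 20, 30, 40]), (80, [0, 10, 20, 30])]
45 45 [(65, [0, 10, 20, 30, 40]), (80, [0, 10, 20, 30, 40])]
45 60 [(65, [0, 10, 20, 30, 40, 50]), (80, [0, 10, 20, 30, 40])]
45 75 [(65, [0, 10, 20, 30, 40, 50]), (80, [0, 10, 20, 30, 40, 50])]
45 90 [(65, [0, 10, 20, 30, 40, 50, 60]), (80, [0, 10, 20, 30, 40, 50, 60])]
45 100 [(65, [0, 10, 20, 30, 40, 50, 60, 70]), (80, [0, 10, 20, 30, 40, 50, 60, 70, 80])]
```

```bash
sed -i "s/from_euler('x',th,degrees/from_euler('x',-th,degrees/" h.py
python3 - <<'E'
from h import *
P=np.array([.588,.086,.025])
print(np.round(sp_rot(30)@[0,-.1,0],3))
for al in(0,20,40,45):
  for thc in(0,30,45,60,75,90,100):
    best=[]
    for d in(.065,.08):
      for thb in range(0,111,10):
        c=np.radians(thc); Rs=sp_rot(thb)
        E=P+d*np.array([np.cos(c),0,np.sin(c)])
        if r.inverse_kinematics(*tool_for(g_for_edge(E,Rs),Rs,al)) is not None: best.append((int(d*1000),thb))
    print(al,thc,[(D,[t for q,t in best if q==D]) for D in(65,80)])
E
```

```text
[0.087 0.002 0.05 ]
0 0 [(65, [0, 10, 20, 30, 40, 50, 60]), (80, [0, 10, 20, 30, 40, 50, 60, 70])]
0 30 [(65, [0, 10, 20, 30, 40, 50, 60]), (80, [0, 10, 20, 30, 40, 50, 60, 70])]
0 45 [(65, [0, 10, 20, 30, 40, 50, 60]), (80, [0, 10, 20, 30, 40, 50, 60])]
0 60 [(65, [0, 10, 20, 30, 40, 50, 60]), (80, [0, 10, 20, 30, 40, 50, 60])]
0 75 [(65, [0, 10, 20, 30, 40, 50]), (80, [0, 10, 20, 30, 40, 50])]
0 90 [(65, [0, 10, 20, 30, 40, 50]), (80, [0, 10, 20, 30, 40, 50])]
0 100 [(65, [0, 10, 20, 30, 40, 50]), (80, [0, 10, 20, 30, 40, 50])]
20 0 [(65, [0, 10, 20, 30, 40, 50, 60, 70, 80, 90]), (80, [0, 10, 20, 30, 40, 50, 60, 70, 80, 90])]
20 30 [(65, [0, 10, 20, 30, 40, 50, 60, 70, 80, 90]), (80, [0, 10, 20, 30, 40, 50, 60, 70, 80, 90])]
20 45 [(65, [0, 10, 20, 30, 40, 50, 60, 70, 80, 90, 100]), (80, [0, 10, 20, 30, 40, 50, 60, 70, 80, 90, 100])]
20 60 [(65, [0, 10, 20, 30, 40, 50, 60, 70, 100]), (80, [0, 10, 20, 30, 40, 50, 60, 70, 80, 100])]
20 75 [(65, [0, 10, 20, 30, 40, 50, 60, 70]), (80, [0, 10, 20, 30, 40, 50, 60, 70])]
20 90 [(65, [0, 10, 20, 30, 40, 50, 60, 70]), (80, [0, 10, 20, 30, 4
[... 948 characters left out ...]
0, 40, 50, 60, 70, 80, 90, 100])]
45 30 [(65, [0, 10, 20, 30, 40, 50, 60, 70, 80, 90, 100]), (80, [0, 10, 20, 30, 40, 50, 60, 70, 80, 90, 100])]
45 45 [(65, [0, 10, 20, 30, 40, 50, 60, 70, 80, 90, 100]), (80, [0, 10, 20, 30, 40, 50, 60, 70, 80, 90, 100])]
45 60 [(65, [0, 10, 20, 30, 40, 50, 60, 70, 80, 90, 100]), (80, [0, 10, 20, 30, 40, 50, 60, 70, 80, 90, 100])]
45 75 [(65, [0, 10, 20, 30, 40, 50, 60, 70, 80, 90, 100]), (80, [0, 10, 20, 30, 40, 50, 60, 70, 80, 90, 100])]
45 90 [(65, [0, 10, 20, 30, 40, 50, 60, 70, 80, 90, 100]), (80, [0, 10, 20, 30, 40, 50, 60, 70, 80, 90, 100])]
45 100 [(65, [0, 10, 20, 30, 40, 50, 60, 70, 80, 90, 100]), (80, [0, 10, 20, 30, 40, 50, 60, 70, 80, 90, 100])]
```

```bash
cat >> h.py <<'E'
AL=35
def go(g,th=0,yaw=YAW,speed=.15,joint=False,back=0):
    p,e=tool_for(g,sp_rot(th,yaw),AL)
    if back: p=p-back*Ro.from_euler('xyz',e,degrees=True).as_matrix()[:,2]
    (r.reach(p,e) if joint else r.servo_line(p,e,speed))
G0=np.array([.5215,-.3012,.074]); Y0=95.9
E
python3 - <<'E'
from h import *
j=r.sense()["joints"]; 
for b in(.09,0): print(r.inverse_kinematics(*[q for q in tool_for(G0+np.array([0,0,b]),sp_rot(0,Y0),AL)]))
r.move_joints([-30]+list(j[1:]))
go(G0,yaw=Y0,joint=True,back=.09)
print(r.sense()["clock"],np.round(r.sense()["joints"],1))
s,im=snap("top","pre",(330,160,530,310),3.5)
print(proj(s,G0+[0,0,.012]))
E
```

```text
[-44.8210202   26.26626603  59.63427572  24.81577555 120.09355047
 -43.12567935]
[-44.8210202   28.78141098  65.58794588  23.11818428 112.3517486
 -46.95768281]
4.225 [-47.2  33.1  52.2  23.8 121.6 -45.3]
[432.12759197 241.41396966]
```

View pics/pre.png

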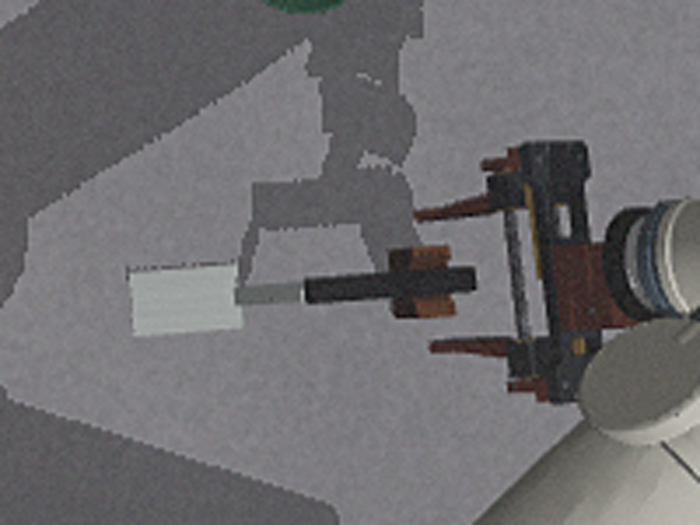

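The open jaws straddle the handle line: the fingertips are at crop (415,215) and (430,347), and the handle is at about y=281. Next I grasp and lift.

Run:
```python
from h import *
go(G0,yaw=Y0,speed=.12)
st=r.sense(); print(np.round(st["contact_force"],1))
r.grab(55); st=r.sense(); print(st["opening"],np.round(st["contact_force"],1),np.round(st["torque"],2),st["clock"])
go(G0+[0,0,.07],yaw=Y0,speed=.12)
st=r.sense(); print(st["opening"],np.round(st["contact_force"],1),np.round(st["torque"],2))
g=np.array([.6815,-.20,.15])
go(g,speed=.25,joint=True)
s,im=snap("scene","lift",(180,90,460,290),2.8); s2,im2=snap("top","liftT",(230,150,480,300),3)
Rs=sp_rot(0)
for l in[(.17,-.026,-.071),(.17,.026,-.071),(.08,-.026,-.071),(.08,.026,-.071)]:
    X=g+Rs@np.array(l); print(l,(proj(s,X)-[180,90])*2.8,(proj(s2,X)-[230,150])*3)
print(r.sense()["clock"])
```

```text
[-0.6 -0.4 -0.4]
0.019160589925396255 [ 0.1 -0.1 -0.5] [-0.38  0.04  0.02] 6.225
0.019749867088395767 [ 0.5 -0.8 -1.8] [-0.5   0.06  0.03]
(0.17, -0.026, -0.071) [290.63721983 337.95350821] [307.85454957  68.77054061]
(0.17, 0.026, -0.071) [323.10741259 304.28291156] [308.00965173 125.11189751]
(0.08, -0.026, -0.071) [191.51947193 309.82696566] [405.94112726  68.82586403]
(0.08, 0.026, -0.071) [227.10771564 278.45671557] [406.49140646 125.13369552]
7.8417
```

View pics/lift.png

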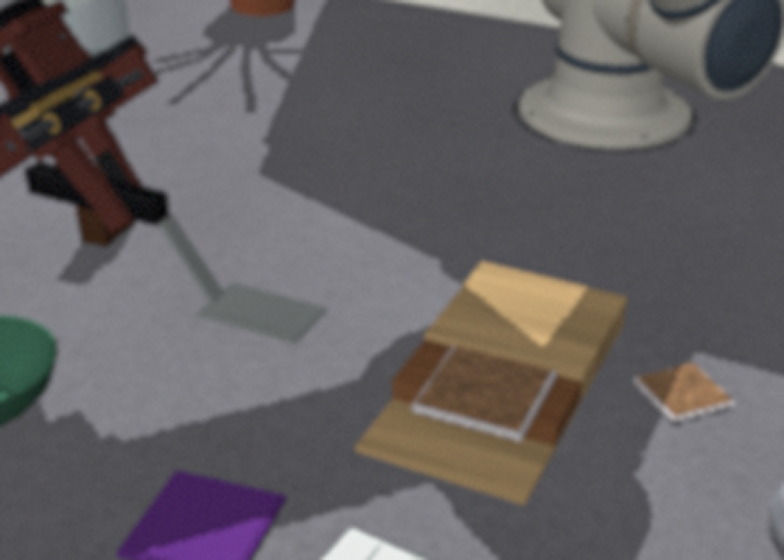

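View pics/liftT.png

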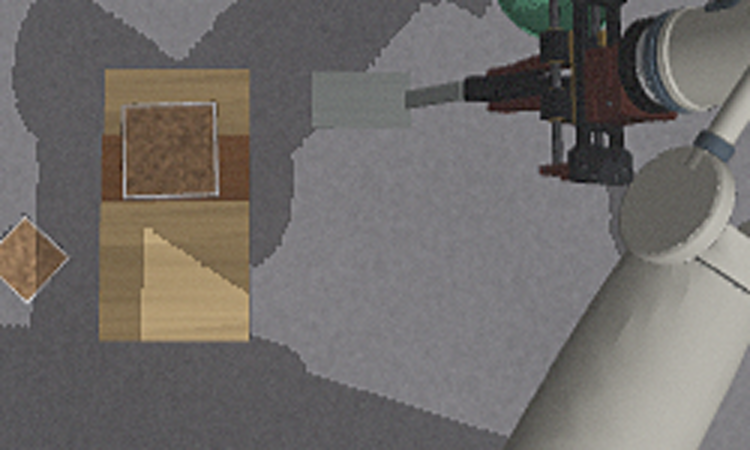

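Both views show the blade level and the coaster untouched. The blade sits about 5 crop px right of prediction in both pictures. I'll check the scene camera's own offset against the coaster corners.

Run:
```python
from h import *
s=r.snapshot("scene"); s2=r.snapshot("top")
C=[[.6745,.1451,.033],[.6785,.0562,.033],[.5893,.0519,.033],[.5854,.1413,.033]]
D=[[.453,.161,.031],[.455,.0195,.031],[.7155,.025,.005],[.713,.166,.005]]
for X in C+D: print(X,np.round((proj(s,X)-[180,90])*2.8),np.round((proj(s2,X)-[230,150])*3))
# triangulate blade corners from both views (crop px)
P1=np.array(s["R"]);P1=np.diag([s["fx"],s["fy"],1])@np.c_[P1,s["t"]];P2=np.diag([s2["fx"],s2["fy"],1])@np.c_[np.array(s2["R"]),s2["t"]]
for a,b in[((296,341),(312,71)),((327,311),(313,128)),((198,314),(410,72)),((232,284),(411,128))]:
    a=np.array(a)/2.8+[180,90]-[s["cx"],s["cy"]];b=np.array(b)/3+[230,150]-[s2["cx"],s2["cy"]]
    X=cv2.triangulatePoints(P1,P2,a.reshape(2,1),b.reshape(2,1)).ravel(); print(np.round(X[:3]/X[3],4))
print(tool_for([.6815,-.2,.15],sp_rot(0),AL),r.sense()["tcp_pos"],r.sense()["orientation"])
```

```text
[0.6745, 0.1451, 0.033] [514. 428.] [121. 104.]
[0.6785, 0.0562, 0.033] [406. 398.] [216. 101.]
[0.5893, 0.0519, 0.033] [448. 338.] [218. 196.]
[0.5854, 0.1413, 0.033] [550. 363.] [123. 198.]
[0.453, 0.161, 0.031] [622. 293.] [ 98. 340.]
[0.455, 0.0195, 0.031] [475. 257.] [249. 340.]
[0.7155, 0.025, 0.005] [348. 442.] [250.  68.]
[0.713, 0.166, 0.005] [519. 495.] [104.  68.]
[ 0.7016 -0.0311  0.0743]
[ 0.6494 -0.0331  0.0704]
[ 0.7025 -0.1214  0.0728]
[ 0.6508 -0.123   0.0715]
(array([ 0.68329483, -0.29347573,  0.28352178]), array([180. , -35. ,  91.1])) [ 0.68219674 -0.29515678  0.28366773] [-179.97967768  -34.98722014   90.96169135]
```

The scene camera's bias is about (+6,+6) crop px on the board too. Relative to the board, the blade is therefore where it should be, within about 3 mm. Next I insert it.

Run:
```python
from h import *
E=np.array([.657,.087,.0145]); Rs=sp_rot(0); g=g_for_edge(E,Rs); d=Rs[:,0]
go(g-.155*d,speed=.15); print(np.round(r.sense()["contact_force"],1))
go(g,speed=.1); st=r.sense(); print(np.round(st["contact_force"],1),np.round(st["torque"],2),st["clock"],np.round(tool_for(g,Rs,AL)[0]-st["tcp_pos"],4))
s,im=snap("scene","ins",(290,160,430,280),5)
```

```text
[-0.6  0.  -1.5]
[-0.3  0.1 -1.4] [-0.43 -0.    0.01] 10.225 [0.     0.0006 0.0001]
```

View pics/ins.png

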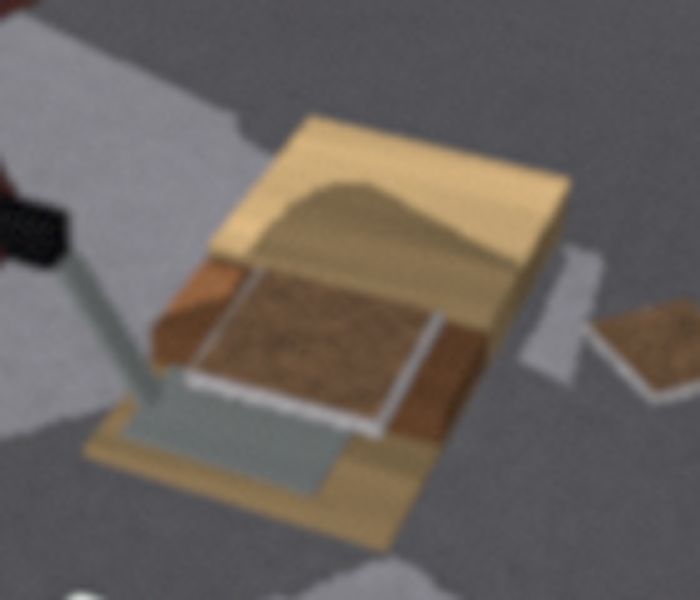

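The blade is under the overhang, with the coaster still at rest: its rim runs (190,380) to (380,430) over the blade at (150,435) to (320,490). Next I lever and roll.

```bash
cat >> h.py <<'E'
P=np.array([.587,.087,.025]); DD=.070
def gth(th,d=DD,thb=None,dz=0,dx=0):
    c=np.radians(th); E=P+[d*np.cos(c)+dx,0,d*np.sin(c)+dz]
    return g_for_edge(E,sp_rot(th if thb is None else thb))
E
python3 - <<'E'
from h import *
go(gth(0),speed=.05)
for th in(8,16,24,32,40,48,56,64,72,78):
    go(gth(th),th,speed=.12); st=r.sense(); print(th,np.round(st["contact_force"],1),np.round(st["torque"],2),np.round(st["joints"],0),round(st["clock"],2),round(st["opening"],4))
s,im=snap("scene","f78",(250,100,450,260),4)
E
```

```text
8 [-0.  -0.1 -2.6] [-0.63  0.15  0.01] [-22.  20.  73.  35.  94. -26.] 11.05 0.0199
16 [-0.9  0.8 -2.1] [-0.6   0.27  0.02] [-24.  13.  81.  38.  89. -32.] 11.47 0.0197
24 [-0.3 -0.4 -2. ] [-0.55  0.36 -0.03] [-26.   6.  89.  42.  84. -39.] 11.88 0.0196
32 [ 0.8  0.5 -1.6] [-0.59  0.36 -0.01] [-29.   0.  97.  46.  80. -47.] 12.3 0.0198
40 [ 0.8  0.2 -2.5] [-0.58  0.41 -0.09] [-31.  -5. 104.  52.  77. -56.] 12.72 0.0195
48 [-0.1  0.8 -2.6] [-0.54  0.47 -0.07] [-34. -10. 111.  58.  75. -65.] 13.13 0.0194
56 [-0.1 -1.  -0.7] [-0.5   0.53 -0.06] [-37. -14. 117.  65.  74. -76.] 13.55 0.0193
64 [ 0.1 -0.4 -0.5] [-0.49  0.56  0.02] [-40. -16. 123.  72.  74. -86.] 13.97 0.0199
72 [ 0.8 -0.1 -2.1] [-0.46  0.55 -0.01] [-43. -17. 128.  79.  76. -98.] 14.38 0.0198
78 [ 0.2 -1.3 -1.6] [-0.47  0.59 -0.05] [ -45.  -16.  131.   84.   79. -107.] 14.73 0.0196
```

View pics/f78.png

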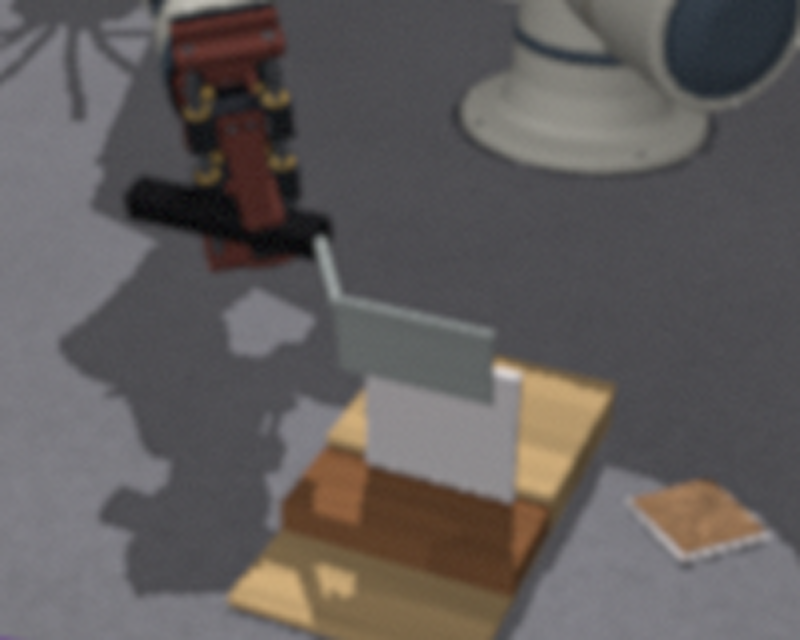

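The coaster stands near vertical, white face out, its lower edge at the step (365,465) to (520,500), resting flush on the blade. Next I tip it over slowly.

Run:
```python
from h import *
g=gth(84); go(g,84,speed=.06)
for dx in(-.01,-.02,-.03):
    go(g+[dx,0,0],84,speed=.04); st=r.sense(); print(dx,np.round(st["contact_force"],1),np.round(st["torque"],2),round(st["clock"],2))
r.wait(.3)
s,im=snap("scene","f90",(250,100,450,260),4)
```

```text
-0.01 [-0.1 -0.2 -0.8] [-0.48  0.64 -0.01] 15.72
-0.02 [-0.4 -0.3 -2.2] [-0.46  0.61 -0.05] 16.12
-0.03 [ 0.3  0.6 -0.5] [-0.51  0.6   0.02] 16.52
```

View pics/f90.png

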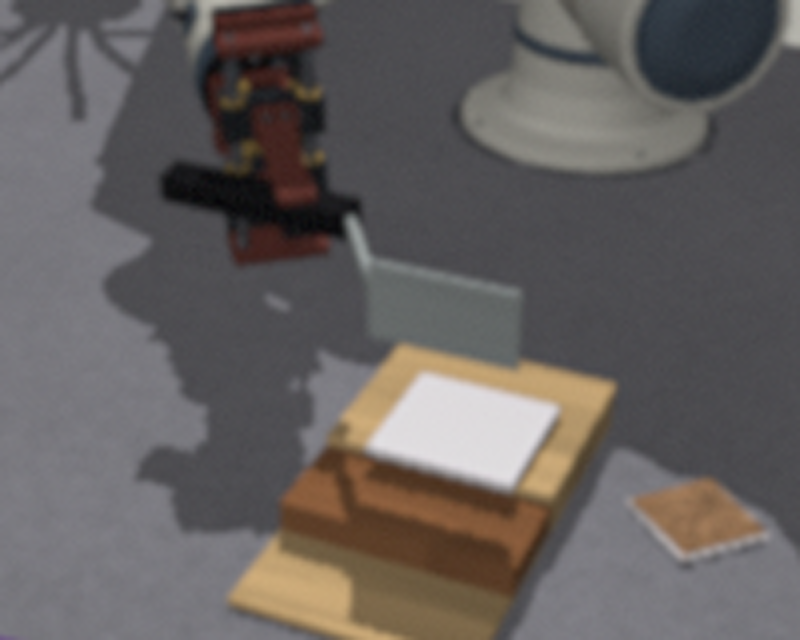

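The coaster lies flat, white face up, with its near edge about at the step line: (370,450) to (515,490). I retreat, unroll and check from the top.

Run:
```python
from h import *
g=gth(84)+[-.03,0,0]
go(g+[.02,0,.03],84,speed=.15)
g1=g+[.04,-.15,.06]; print(g1)
go(g1,84,speed=.2)
for th in(60,30,0):
    c=g1+np.array([.06*(84-th)/84,0,.0+.02*(84-th)/84]); go(c,th,speed=.3)
print(c,r.sense()["clock"],r.sense()["opening"])
s,im=snap("top","flip",(230,150,430,290),4)
h=cv2.cvtColor(im,cv2.COLOR_BGR2HSV)
m=np.zeros(h.shape[:2],np.uint8); m[205:270,258:320]=((h[205:270,258:320,1]<40)&(h[205:270,258:320,2]>110))*255
ct=max(cv2.findContours(m,cv2.RETR_EXTERNAL,cv2.CHAIN_APPROX_NONE)[0],key=cv2.contourArea);b=cv2.minAreaRect(ct);print(b)
print([np.round(ray(s,u,v,.039)[:2],4).tolist() for u,v in cv2.boxPoints(b)])
```

```text
[ 0.53883587 -0.18928034  0.18789562]
[ 0.59883587 -0.18928034  0.20789562] 20.1083 0.019644865750740318
((286.0, 229.0), (32.0, 32.0), 90.0)
[[0.5933, 0.1434], [0.595, 0.0536], [0.5056, 0.0516], [0.5039, 0.1407]]
```

View pics/flip.png

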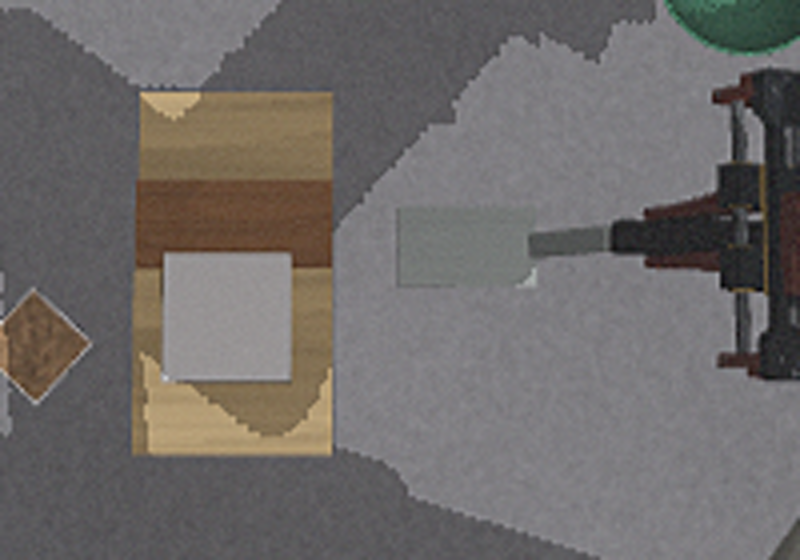

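The coaster is face up but overhangs the step by about 8 mm: its edge is at x≈0.594 and the step at 0.5855. I nudge it about 17 mm further onto the deck with the blade edge, then return the spatula.

Run:
```python
from h import *
Rs=sp_rot(0)
ge=lambda x,z=.0365:g_for_edge([x,.099,z],Rs)
go(ge(.625,.08),speed=.3); go(ge(.625),speed=.1)
print(np.round(r.sense()["contact_force"],1),r.sense()["clock"])
for x in(.6,.588,.577):
    go(ge(x),speed=.05); print(x,np.round(r.sense()["contact_force"],1))
go(ge(.615),speed=.12); go(ge(.62,.12),speed=.2)
G1=G0+np.array([0,0,.075])
go(np.array([.60,-.2,.17]),speed=.3)
s,im=snap("top")
h=cv2.cvtColor(im,cv2.COLOR_BGR2HSV)
m=np.zeros(h.shape[:2],np.uint8); m[205:270,258:320]=((h[205:270,258:320,1]<40)&(h[205:270,258:320,2]>110))*255
ct=max(cv2.findContours(m,cv2.RETR_EXTERNAL,cv2.CHAIN_APPROX_NONE)[0],key=cv2.contourArea);b=cv2.minAreaRect(ct);print(b)
print([np.round(ray(s,u,v,.039)[:2],4).tolist() for u,v in cv2.boxPoints(b)])
go(G1,yaw=Y0,speed=.2); r.wait(.2)
st=r.sense(); print(np.round(tool_for(G1,sp_rot(0,Y0),AL)[0]-st["tcp_pos"],4),st["clock"])
s,im=snap("scene","rest",(170,110,320,220),5)
```

```text
[ 0.3 -0.2 -0.8] 21.5
0.6 [ 0.4  0.2 -0.7]
0.588 [-0.1 -0.1 -2. ]
0.577 [-0.3 -0.1 -1.5]
((286.0, 236.0), (32.0, 32.0), 90.0)
[[0.5737, 0.1428], [0.5754, 0.0532], [0.4862, 0.0511], [0.4845, 0.1402]]
[-0.0008 -0.0012 -0.0005] 25.725
```

View pics/rest.png

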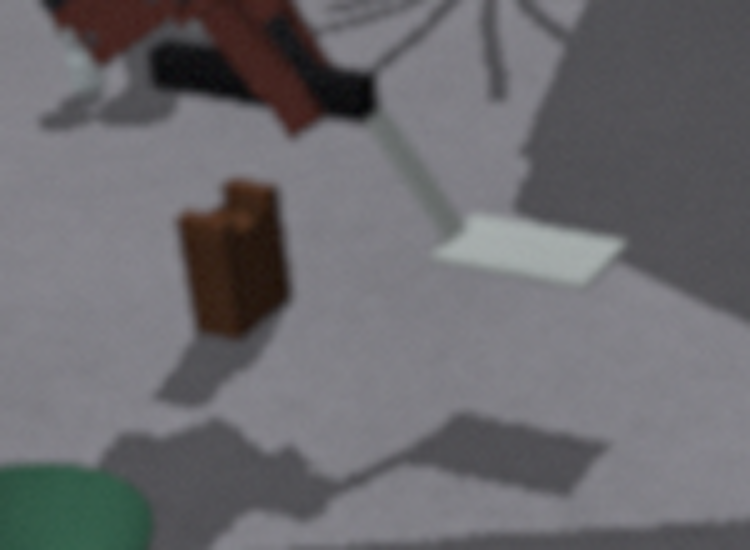

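The coaster's edge is now at x≈0.5745, fully on the deck. The picture shows the spatula level above its rest, the notch at (230,205). I lower it to the pick pose and release.

Run:
```python
from h import *
for z in(.02,.004,.0005):
    go(G0+[0,0,z],yaw=Y0,speed=.08 if z>.01 else .04); r.wait(.15); print(z,np.round(r.sense()["contact_force"],1))
r.let_go(); r.wait(.3)
go(G0,yaw=Y0,speed=.1,back=.12)
r.move_joints([-75]+list(r.sense()["joints"][1:])); r.wait(.5)
s,im=snap("top","end",(170,150,480,280),2.55); print(r.sense()["clock"])
s,im2=snap("scene"); 
cv2.imwrite("pics/end2.png",np.vstack([cv2.resize(im[150:280,170:480],(640,268),interpolation=cv2.INTER_CUBIC),cv2.resize(im2[120:270,190:510],(640,300),interpolation=cv2.INTER_CUBIC)]))
```

```text
0.02 [ 0.3 -0.4 -1.5]
0.004 [ 0.8 -0.2 -0.9]
0.0005 [ 0.1 -0.9 -1.8]
32.3417
```

View pics/end2.png

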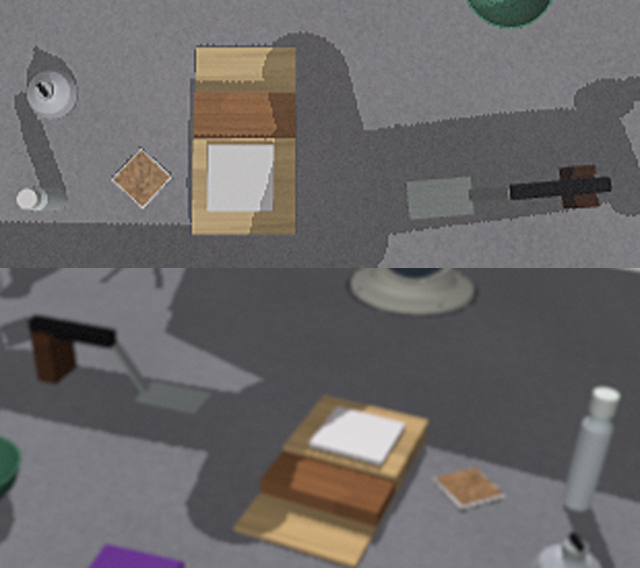

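The coaster is white side up on the deck (240,178 and 357,435). The spatula is back in its notch with the blade on the sill, the vial is standing and the arm is clear.

```bash
python3 -c "
from station import r
print(r.hand_in(), r.sense()['clock'])"
```

```text
the job is handed in; nothing more can be done
the job is handed in; nothing more can be done
```

The coaster now lies flat on the higher deck with its white face up, and I handed the job in at about 32 s on the clock, under the 58 s limit.

I picked up the spatula by its handle and slid the blade under the overhang. A wrist roll of about 84° and a slow push tipped the coaster over. From just past vertical it dropped onto the deck on its own. It first overhung the step by about 8 mm, so I pushed it about 20 mm further on with the blade edge. The spatula went back to the pose I took it from and I released it.

**Last checks:**
- **Coaster:** the last measurement put its edge about 11 mm inside the step.
- **Spatula:** it is in its notch with the blade on the sill.
- **Vial:** it is standing, and by eye it has not moved.
- **Forces:** the contact readings I printed stayed under about 3 N.
- **Disagreement:** the scene camera showed a steady offset of about 2 pixels against the top camera. I allowed for it, and no check failed.

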